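Clear the spent jars out of the ink supply unit

TASK

Turn both quarter-turn fasteners on the ink supply unit to unlocked, swing its top panel open until it stands about upright, and move every jar from inside into the grey crate, standing upright on the crate's floor, one to a cell. Then shut the panel fully and turn both fasteners back to locked. Leave the screwdriver, the tape and the mouse where they are.

Things in the scene. Friction and masses are not known exactly. Their poses are not given: they have to be found in the camera images.
- unit: ink supply unit, fixed: grey box, 300 (x) x 250 (y) x 100 mm high, walls 4, floor 6 mm; origin at the centre of its underside; x points away from the robot, y to the left. Jars stand on its floor in a tray x -108..108, y -99..87 mm, bounded by a kerb 24 mm above the bench and on +y (hinge side) by a pump housing 56 mm high; 2 small keepers inside the -y wall, just under the rim below the fasteners, reach to y -105
- panel (a joint): the aluminium access panel that covers the whole top of the unit (300 x 250 x 5 mm thick, lower face 100 mm above the bench when shut), hinged along the unit's left (+y) long edge; 0 = shut, grows as its right edge swings up and over to the left, 1.57 = upright, stop at 1.8; a stiff hinge: it stays wherever it is left, and takes about 5 N at the handle to lift; while a fastener is locked it cannot lift more than about 0.03 rad
- panel_hinge (a point): point on the hinge axis, half-way along it; the axis runs along the unit's x
- panel_handle (a point): middle of the panel's bow handle: a round bar 10 mm thick and 80 mm long, parallel to the hinge, 225 mm from it and 25 mm from the panel's free edge; the bar's centre line is 40 mm above the panel's outer face, open beneath; the point moves with the panel
- fastener_near (a joint): the quarter-turn cam fastener on the panel near the robot: 0 = locked (wing parallel to the hinge), grows anticlockwise seen from outside the panel, 1.57 = unlocked (wing square to the hinge), stops at both ends; stays where it is left, friction about 0.06 N m; it frees the panel past about 1.1, and for locking again the panel must be down fully (under about 0.02 rad)
- fastener_near_wing (a point): middle of that fastener's black wing, on its turning axis, 20 mm above the panel's outer face: the wing is 40 long x 10 thick, from 3 to 30 mm above the panel, on a 3 mm disc 28 mm across; x axis along the wing, z away from the panel; it is 100 mm nearer than the middle of the panel, 215 mm from the hinge
- fastener_far (a joint): the quarter-turn cam fastener on the panel away from the robot: 0 = locked (wing parallel to the hinge), grows anticlockwise seen from outside the panel, 1.57 = unlocked (wing square to the hinge), stops at both ends; stays where it is left, friction about 0.06 N m; it frees the panel past about 1.1, and for locking again the panel must be down fully (under about 0.02 rad)
- fastener_far_wing (a point): middle of that fastener's black wing, on its turning axis, 20 mm above the panel's outer face: the wing is 40 long x 10 thick, from 3 to 30 mm above the panel, on a 3 mm disc 28 mm across; x axis along the wing, z away from the panel; it is 100 mm beyond the middle of the panel, 215 mm from the hinge
- jar0_mid (a point): centre of a squat capped ink jar, straight-sided, 50 mm across and 64 mm high, 0.12 kg, white with a black cap, z up its axis, half-way up (32 mm); it starts upright inside the unit under the panel; two to four jars are there, the others absent
- jar1_mid (a point): centre of a squat capped ink jar, straight-sided, 50 mm across and 64 mm high, 0.12 kg, white with a black cap, z up its axis, half-way up (32 mm); it starts upright inside the unit under the panel; two to four jars are there, the others absent
- jar2_mid (a point): centre of a squat capped ink jar, straight-sided, 50 mm across and 64 mm high, 0.12 kg, white with a black cap, z up its axis, half-way up (32 mm); it starts upright inside the unit under the panel; two to four jars are there, the others absent
- jar3_mid (a point): centre of a squat capped ink jar, straight-sided, 50 mm across and 64 mm high, 0.12 kg, white with a black cap, z up its axis, half-way up (32 mm); it starts upright inside the unit under the panel; two to four jars are there, the others absent
- crate: loose grey divided crate, 245 (its x) x 165 (its y) x 28 mm high, 0.9 kg, open on top; origin at the centre of its underside; walls and dividers 5 mm, floor 5 mm; 3 cells along x by 2 along y, cell centres at x = -80, 0, +80 and y = -40, +40 mm, each cell 75 mm square
- screwdriver: a screwdriver lying on the bench; not part of the job
- tape_roll: a roll of clear tape, 80 mm across, 24 mm high, lying flat; not part of the job
- mouse: a grey computer mouse, 105 x 60 x 31 mm; not part of the job

How it is judged:
By the outcome, as a careful person would: the job done as asked, in the order asked, and still so for the second after the job is handed in, with the robot touching nothing.
Of jar0, jar1, jar2, jar3 only 2 to 4 are there at a start; the rules pass over those that are not, and their reading is None.
At some moment in a run one of jar0, jar1, jar2, jar3 may be knocked a few centimetres aside while the robot is not near it.
It also fails if it takes over 210 s, if anything falls off the work surface, if the arm or the gripper's body presses on something with over 40 N, if the wrist force passes 120 N, or if a joint passes its speed limit or range.

ROBOT

A 6-joint arm with a two-finger parallel gripper is mounted at the origin on the work surface. World frame = base frame: x ahead of the robot, y to its left, z up, the work surface at z = 0. Lengths are in mm, angles in rad, forces in N, time in s.
With the tool pointing down it reaches from about 300 to 775 mm from the base axis. Payload 14.6 kg.
Tool frame: the origin (TCP) lies on the mounting face of the last link; the fingertips stand 173 mm ahead of it and the grasp point (between the pads) lies 155 mm ahead of it (tip_extent is the distance from the TCP to the fingertips, in mm); z points along the fingers, y is the direction in which the jaws open and shut (so a half turn about z gives the same grasp; the last joint's range is limited). The gripper opens to 85 mm and grips with 20 to 120 N. Pads are 22 mm wide; open, the fingers measure 114 mm over their backs; the gripper's body (76 mm by 85 mm) begins 54 mm behind the grasp point. The pads swing forward as they close: fully open they stand 13 mm farther back than shut.
Start: joints at [1.075, 0.3, 1.521, -0, 1.321, -0.067], TCP at [228.676, 500.198, 404.681] pointing down, gripper open.
Joint ranges: [-3.03, 3.03], [-0.79, 2.21], [0.23, 2.52], [-1.04, 4.18], [0, 3.07], [-2.55, 2.55]. Speed limits (rad/s): [2.22, 2.22, 2.57, 3.14, 3.14, 3.14].

INTERFACE

Orientations are given as a rotation vector (axis times angle).
In Python, from bench import sense, capture, finish_job, tip_extent gives the robot as it stands.
- The arm moves only by the tool move_arm, never from a script. Its argument "moves" is a list of rows, each a list of 4 numbers: the shift along the world's x, y, z in cm, then the turn about the world's z in degrees. A call has 1 to 20 rows; each row is the pose to reach, as a shift and turn from the pose commanded when the call began; what a row does not reach only later rows make up. A row lasts 1/10 s, in which the tool goes at most 50 mm and 8.59 degrees, less where a joint would pass 70% of its speed; a pose out of reach is approached as far as the arm can. A call with a gripper value outside its range is refused whole. "claw" is the closure, from 0 (fully open) to 1 (shut), set as the call begins (left out, the last holds). The fingers move at their own pace and stop on an object; "newtons" is the grip in N (left out, the last holds). Time passes only in rows, so rows that repeat a pose let the fingers close. It gives the time, the measured TCP pose, the force and the opening at its end, in the units of the state.
- sense(): the state, without advancing time (a new reading comes with each control period).
- capture(name): name is "side" or "top"; returns a dict with "frame" (384x512x3 uint8, red, green, blue), "depth" (384x512 float32, mm along the optical axis (not along the pixel's ray), 0 where there is no reading), "fx", "fy", "cx", "cy" (pixels), "R" (3x3) and "t" (3): a world point X has camera coordinates R X + t. Camera axes: x right, y down, z forward; pixel columns grow to the right and rows downward; lengths in mm; the calibration is good to about 2 mm. A picture is of the moment at which its call begins.
- finish_job(): hands the job in, once; it reports no verdict.
The state is a dict: "time_s": time; "q": joint angles; "dq": joint speeds; "joint_efforts": joint torques, N m; "tcp_pos": TCP position; "eef_rot": TCP orientation; "contact_force": force on the tool from outside, world axes, zero at the start; "wrist_torque": the same for the moment, N m; "opening": finger opening in mm.
Only numpy, scipy, OpenCV 4.12 (cv2) and the standard library are available. Lean on these libraries where they do the work, as an engineer would, in place of code of your own. Each camera call takes 0.05 s, during which the arm holds its last target.

## Working session

There is one attempt and no reset: what is moved stays moved. The work goes in short steps, Python scripts to look and compute and a tool call to move; the robot and the scene stay as the last step left them, time stands still between calls to the robot, and variables do not carry over. Pictures are saved under pics/ and viewed, and the job is handed in when it is done.

Besides the shell and the picture viewer there is one more tool, called after "Request:" as name(argument=value, ...) on one line, values as JSON. move_arm: Moves the arm, as the interface text tells. Its arguments: {"type":"object","properties":{"moves":{"type":"array"},"claw":{"type":"number"},"newtons":{"type":"number"}},"required":["moves"]}

```bash
ls; mkdir -p pics; python3 - <<'E'
from bench import *
import cv2,numpy as np
s=sense();print(s)
for n in("side","top"):
    c=capture(n);cv2.imwrite(f"pics/{n}0.png",cv2.resize(c["frame"][:,:,::-1],None,fx=1.5,fy=1.5))
    print(n,c["fx"],c["fy"],c["cx"],c["cy"],c["R"],c["t"])
E
```

```text
pics
{'time_s': 0.0, 'q': array([ 1.07538461e+00,  3.00456358e-01,  1.52160889e+00, -3.68673974e-05,
        1.32070469e+00, -6.65964470e-02]), 'dq': array([ 1.33521027e-03,  6.29631130e-04, -1.65324143e-03, -2.29579272e-03,
       -3.08256664e-05, -1.13769768e-03]), 'joint_efforts': array([ 4.70156392e-04, -5.43505597e+01, -3.61795700e+01, -1.20044610e-04,
        4.04336242e-03, -2.95189034e-05]), 'tcp_pos': array([228.66968845, 500.16391858, 404.11752113]), 'eef_rot': array([-6.68356164e-01, -3.06937544e+00,  1.79211885e-03]), 'contact_force': array([-0.40281902, -0.33443108,  0.24495915]), 'wrist_torque': array([-0.00290488,  0.02241005,  0.03258664]), 'opening': 85.63118925219311}
side 443.51535145404176 443.51535145404176 255.4574414980681 190.62764638740342 [[ 0.79916293 -0.6011053   0.0033211 ]
 [-0.38209853 -0.51224541 -0.76915887]
 [ 0.46404669  0.61341427 -0.63904899]] [-418.82222658  320.1089686  1137.42638569]
top 355.81525859805697 355.81525859805697 257.24476732092336 196.2716672320169 [[ 0.0146574  -0.99988818 -0.00296582]
 [-0.98011856 -0.01378049 -0.1979336 ]
 [ 0.1978706   0.00580805 -0.98021094]] [  21.0028354   574.6566035  1278.85046648]
```

View pics/side0.png

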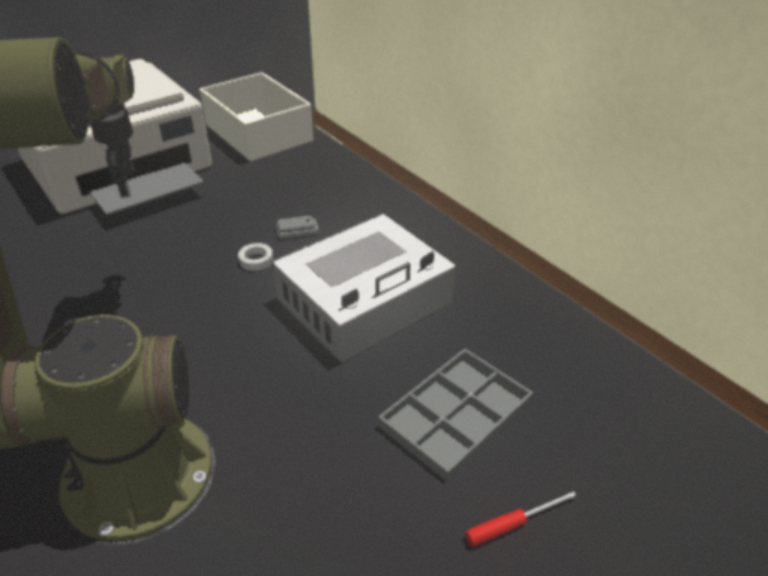

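View pics/top0.png

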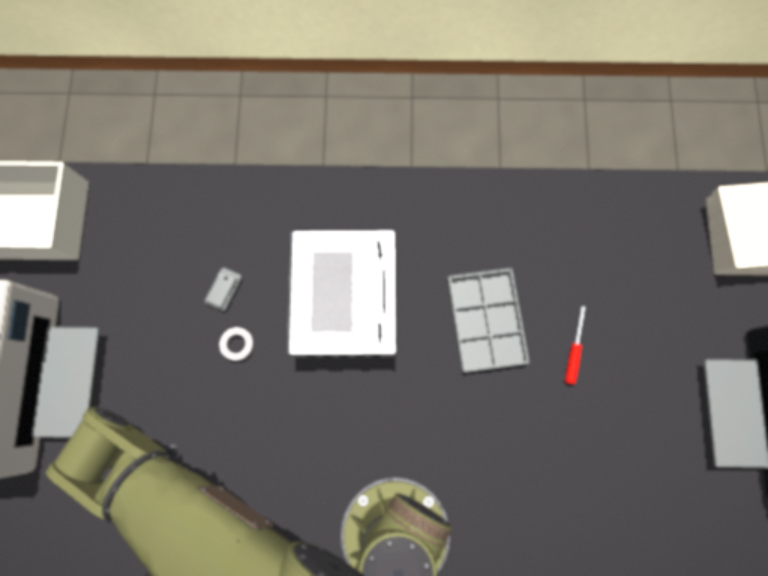

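The side view shows the unit at about (365,285), the crate at (455,410) and the screwdriver at (520,520). In the top view, the panel corners are at about (291,231), (396,231), (396,355) and (289,355), and the crate is at (488,320). Next I'll take enlarged crops.

```bash
cat > h.py <<'E'
from bench import *
import cv2,numpy as np
def ray(c,u,v):
    d=np.array([(u-c["cx"])/c["fx"],(v-c["cy"])/c["fy"],1.0]);R=np.array(c["R"]);t=np.array(c["t"])
    return -R.T@t, R.T@d
def atz(c,u,v,z):
    o,d=ray(c,u,v);return o+d*(z-o[2])/d[2]
def atd(c,u,v):
    o,d=ray(c,u,v);return o+d*c["depth"][int(round(v)),int(round(u))]
def proj(c,X):
    p=np.array(c["R"])@np.array(X,float)+np.array(c["t"]);return c["fx"]*p[0]/p[2]+c["cx"],c["fy"]*p[1]/p[2]+c["cy"]
def tri(c1,p1,c2,p2):
    o1,d1=ray(c1,*p1);o2,d2=ray(c2,*p2)
    A=np.stack([d1,-d2],1);s=np.linalg.lstsq(A,o2-o1,rcond=None)[0]
    a=o1+d1*s[0];b=o2+d2*s[1];return (a+b)/2,np.linalg.norm(a-b)
def crop(c,x0,y0,x1,y1,f,name):
    im=cv2.resize(c["frame"][y0:y1,x0:x1,::-1],None,fx=f,fy=f,interpolation=cv2.INTER_CUBIC)
    # ticks every 10 px
    for x in range(x0-x0%10+10,x1,10):
        cv2.line(im,(int((x-x0)*f),0),(int((x-x0)*f),6),(0,255,0),1)
        if x%20==0: cv2.putText(im,str(x),(int((x-x0)*f)-10,18),0,.4,(0,255,0),1)
    for y in range(y0-y0%10+10,y1,10):
        cv2.line(im,(0,int((y-y0)*f)),(6,int((y-y0)*f)),(0,255,0),1)
        if y%20==0: cv2.putText(im,str(y),(8,int((y-y0)*f)+4),0,.4,(0,255,0),1)
    cv2.imwrite("pics/"+name,im)
E
python3 - <<'E'
from h import *
c=capture("top");crop(c,180,140,360,260,4.4,"topc.png")
d=capture("side");crop(d,180,130,360,320,3.1,"sidec.png")
E
```

```text
(no output)
```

View pics/topc.png

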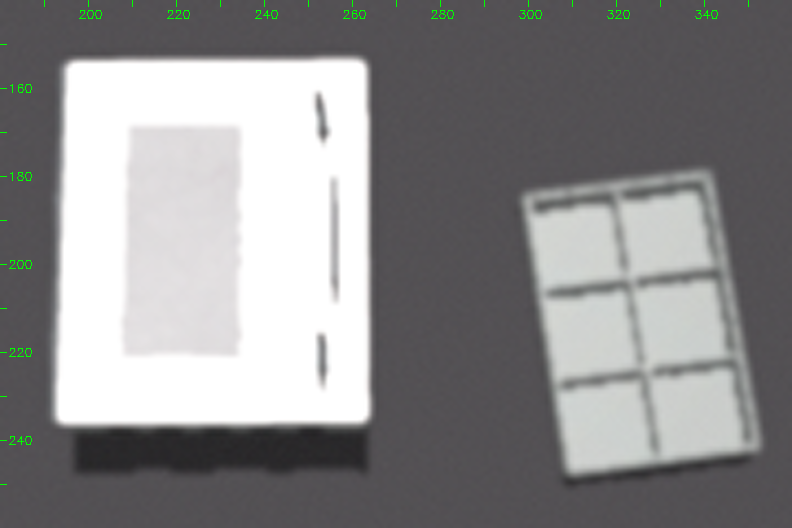

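View pics/sidec.png

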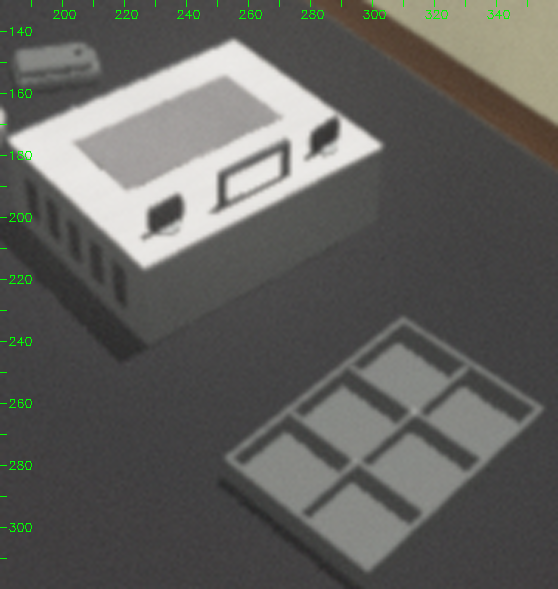

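```bash
python3 - <<'E'
from h import *
np.set_printoptions(precision=1,suppress=True)
c=capture("top");d=capture("side")
T=lambda x,y:(180+x/4.4,140+y/4.4); S=lambda x,y:(180+x/3.1,130+y/3.1)
P=[("panelFL",(66,59),(235,39)),("FR",(367,60),(383,146)),("NR",(370,424),(143,268)),("NL",(55,424),(8,140)),
("handle far",(333,178),(289,140)),("handle near",(336,302),(221,178)),
("crFL",(522,194),(403,318)),("crFR",(711,170),(543,408)),("crNR",(762,450),(368,572)),("crNL",(568,475),(226,458))]
out={}
for n,a,b in P:
    X,e=tri(c,T(*a),d,S(*b));out[n]=X
    print(n,X,round(e,1),"depth",atd(c,*T(*a)))
def fit(pts,mod):
    pts=np.array(pts)[:,:2];mod=np.array(mod,float);a=pts-pts.mean(0);b=mod-mod.mean(0)
    th=np.arctan2((b[:,0]*a[:,1]-b[:,1]*a[:,0]).sum(),(a*b).sum());R=np.array([[np.cos(th),-np.sin(th)],[np.sin(th),np.cos(th)]])
    print(pts.mean(0),np.degrees(th));print(a-b@R.T)
q=lambda L,W:[(L/2,W/2),(L/2,-W/2),(-L/2,-W/2),(-L/2,W/2)]
fit([out[k] for k in("panelFL","FR","NR","NL")],q(300,250))
fit([out[k] for k in("crFL","crFR","crNR","crNL")],q(245,165))
# heights profile
D=c["depth"]
for n,u,v in [("panel",240,195),("panel",220,195),("crate floor",310,197),("bench",280,220)]:
    print(n,atd(c,u,v))
E
```

```text
panelFL [723.9 263.1 102.5] 1.3 depth [759.4 283.1  -3.7]
FR [724.2   9.4 106.7] 3.4 depth [761.1   7.4  -0.4]
NR [420.3   2.5 110. ] 1.0 depth [429.9   1.   -4.4]
NL [419.5 255.5 101.8] 5.7 depth [425.7 275.9  -1.4]
handle far [614.4  34.1 148.8] 3.8 depth [613.   35.1 147.3]
handle near [518.8  27.2 150.7] 16.0 depth [519.3  31.5 104.9]
crFL [ 631.3 -130.2   25.2] 0.2 depth [ 637.9 -133.3   -2.9]
crFR [ 652.6 -294.9   30.9] 2.9 depth [ 661.9 -303.3   -0.6]
crNR [ 409.6 -330.9   32. ] 0.3 depth [ 412.3 -340.7   -5.7]
crNL [ 387.6 -167.3   29.3] 3.0 depth [ 387.9 -170.7    0.3]
[572.  132.6] 0.861673910577307
[[ 3.8  3.3]
 [ 0.4 -0.5]
 [-3.6 -2.9]
 [-0.6  0.1]]
[ 520.3 -230.8] 8.222955162125494
[[ 1.6  1.4]
 [-0.7  0.1]
 [-1.2 -0.9]
 [ 0.4 -0.6]]
panel [569.   91.6 102.6]
panel [567.9 164.2 103. ]
crate floor [ 585.4 -176.8    2.2]
bench [493.9 -59.9  -2.6]
```

```bash
cat >> h.py <<'E'
def cloud(c,x0=0,y0=0,x1=512,y1=384):
    u,v=np.meshgrid(np.arange(x0,x1),np.arange(y0,y1));D=c["depth"][y0:y1,x0:x1]
    R=np.array(c["R"]);t=np.array(c["t"])
    P=np.stack([(u-c["cx"])/c["fx"]*D,(v-c["cy"])/c["fy"]*D,D],-1)
    return (P-t)@R, (D>0)
E
python3 - <<'E'
from h import *
np.set_printoptions(precision=1,suppress=True)
for n in("top","side"):
    c=capture(n);P,m=cloud(c);P=P[m]
    B=(P[:,0]>380)&(P[:,0]<760)&(P[:,1]>-20)&(P[:,1]<290)
    Q=P[B&(abs(P[:,2]-104)<7)];r=cv2.minAreaRect(Q[:,:2].astype(np.float32));print(n,"panel",len(Q),np.median(Q[:,2]),r)
    H=P[B&(P[:,2]>116)]
    for a,b,nm in((400,500,"near"),(500,640,"handle"),(640,760,"far")):
        K=H[(H[:,0]>a)&(H[:,0]<b)];print(nm,len(K),K.min(0) if len(K) else'',K.max(0) if len(K) else '',K.mean(0) if len(K) else '')
        T=K[K[:,2]>K[:,2].max()-10];T and 0 if False else print("  top",T.mean(0),np.polyfit(T[:,0],T[:,1],1)[0] if len(T)>2 else '')
    B=(P[:,0]>370)&(P[:,0]<680)&(P[:,1]>-360)&(P[:,1]<-110)&(P[:,2]>15)&(P[:,2]<40)
    print("crate",B.sum(),np.median(P[B][:,2]),cv2.minAreaRect(P[B][:,:2].astype(np.float32)))
E
```

```text
top panel 5466 103.88070631538055 ((572.04931640625, 138.9744110107422), (298.92822265625, 254.35948181152344), 0.6953397393226624)
near 35 [454.4  38.7 116.4] [492.1  46.2 139.4] [473.1  42.5 132.9]
  top [475.2  42.6 134.1] -0.016943314625393696
handle 75 [529.1  29.2 119.2] [619.1  37.6 153.3] [569.8  33.5 145.4]
  top [570.3  33.9 147.4] 0.0425432623218579
far 33 [654.7  41.9 120.8] [692.3  53.3 138.5] [672.6  46.6 132.2]
  top [673.7  46.9 133.7] 0.1240741727588426
crate 605 24.08327888086908 ((521.5348510742188, -230.021484375), (245.778564453125, 166.7798614501953), 8.2020902633667)
side panel 4476 104.87671617116479 ((572.2398071289062, 138.52392578125), (304.8702697753906, 262.2949523925781), 0.6231719851493835)
near 78 [453.   36.7 116.4] [491.7  51.  137.1] [471.7  42.  128. ]
  top [473.2  42.4 132.7] -0.003069331134711804
handle 122 [528.   28.4 116.2] [618.1  40.4 154.5] [571.2  34.6 141. ]
  top [570.1  35.  147.9] 0.024442902981344314
far 64 [654.2  40.8 116.8] [694.2  56.8 138. ] [672.9  46.4 127.7]
  top [673.9  47.7 132.4] 0.13174910387653682
crate 1513 23.529615536479884 ((521.46142578125, -228.0106658935547), (249.6810302734375, 168.34552001953125), 8.547340393066406)
```

Request:
move_arm(moves=[[24.4,-45.8,-3,-154.3],[24.4,-45.8,-3,-154.3],[24.4,-45.8,-3,-154.3],[24.4,-45.8,-3,-154.3],[24.4,-45.8,-3,-154.3],[24.4,-45.8,-3,-154.3],[24.4,-45.8,-3,-154.3],[24.4,-45.8,-3,-154.3],[24.4,-45.8,-3,-154.3],[24.4,-45.8,-3,-154.3],[24.4,-45.8,-3,-154.3],[24.4,-45.8,-3,-154.3],[24.4,-45.8,-3,-154.3],[24.4,-45.8,-3,-154.3],[24.4,-45.8,-3,-154.3],[24.4,-45.8,-3,-154.3],[24.4,-45.8,-3,-154.3],[24.4,-45.8,-3,-154.3],[24.4,-45.8,-3,-154.3],[24.4,-45.8,-3,-154.3]], claw=0.45, newtons=40)

```text
time_s: 2.4
tcp_pos: [472.7, 42.2, 374.7]
eef_rot: [-3.141, -0.038, -0.0]
contact_force: [-0.4, -0.3, 0.3]
opening: 47.1
```

```bash
python3 - <<'E'
from h import *
s=sense();print(s["time_s"],s["q"],s["tcp_pos"],s["eef_rot"],s["opening"],tip_extent if not callable(tip_extent) else tip_extent(), s["contact_force"])
from scipy.spatial.transform import Rotation as R
print(R.from_rotvec(s["eef_rot"]).as_matrix())
c=capture("side");crop(c,150,0,400,260,2.3,"s1.png")
E
```

```text
2.4 [1.18334711e-02 1.60339640e-01 1.76534771e+00 2.03979028e-05
 1.21583627e+00 1.55851276e+00] [472.66519187  42.19745941 374.70658464] [-3.14134527e+00 -3.78706716e-02 -1.08444401e-04] 47.12909708196057 173.4 [-0.43668082 -0.25229956  0.28857015]
[[ 9.99709367e-01  2.41076138e-02  6.88028764e-05]
 [ 2.41076125e-02 -9.99709369e-01  1.99418592e-05]
 [ 6.92636308e-05 -1.82773903e-05 -9.99999997e-01]]
```

View pics/s1.png

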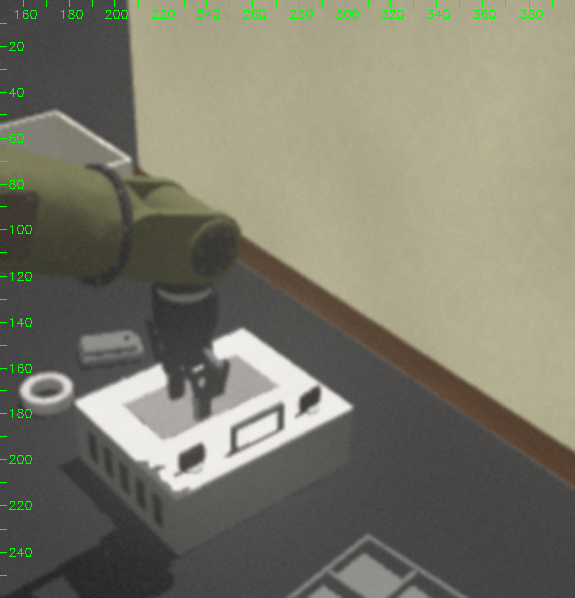

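The picture shows the gripper above the panel, fingers near (200,175), with both wings clear at (182,200) and (309,172). Next I descend over the near wing and grip it.

Request:
move_arm(moves=[[0,0,-4,0],[0,0,-7,0],[0,0,-9,0],[0,0,-9,0],[0,0,-9,0]])

```text
time_s: 2.95
tcp_pos: [472.9, 42.2, 285.3]
eef_rot: [-3.141, -0.034, -0.0]
contact_force: [-0.4, 1.0, -0.0]
opening: 46.9
```

Request:
move_arm(moves=[[0,0,0,0],[0,0,0,0],[0,0,0,0],[0,0,0,0],[0,0,0,0]], claw=1, newtons=40)

```text
time_s: 3.45
tcp_pos: [472.9, 43.3, 285.9]
eef_rot: [-3.139, -0.032, -0.004]
contact_force: [-0.1, 15.2, 5.6]
opening: 9.1
```

Request:
move_arm(moves=[[0,0.2,0,0],[0,0.2,0,8],[0,0.2,0,16],[0,0.2,0,24],[0,0.2,0,32],[0,0.2,0,40],[0,0.2,0,48],[0,0.2,0,56],[0,0.2,0,64],[0,0.2,0,72],[0,0.2,0,80],[0,0.2,0,86],[0,0.2,0,90],[0,0.2,0,90],[0,0.2,0,90]])

```text
time_s: 4.95
tcp_pos: [473.9, 43.0, 286.1]
eef_rot: [2.195, 2.239, 0.004]
contact_force: [12.6, -15.8, -3.4]
opening: 9.0
```

Request:
move_arm(moves=[[0,0,0,0],[0,0,0,0],[0,0,0,0],[0,0,3,0],[0,0,6,0],[0,0,9,0],[0,0,9,0]], claw=0.5)

```text
time_s: 5.65
tcp_pos: [472.9, 44.4, 378.4]
eef_rot: [2.196, 2.241, 0.007]
contact_force: [0.2, 0.2, -0.6]
opening: 43.0
```

Request:
move_arm(moves=[[20,0.3,0,-82],[20,0.3,0,-82],[20,0.3,0,-82],[20,0.3,0,-82],[20,0.3,0,-82],[20,0.3,0,-82],[20,0.3,0,-82],[20,0.3,0,-82],[20,0.3,0,-82],[20,0.3,0,-82],[20,0.3,0,-82],[20,0.3,0,-82]])

```text
time_s: 6.85
tcp_pos: [672.7, 47.3, 374.1]
eef_rot: [-3.131, -0.255, 0.001]
contact_force: [-0.2, -0.0, -0.4]
opening: 42.9
```

```bash
python3 - <<'E'
from h import *
s=sense();print(s["time_s"],s["q"],s["tcp_pos"],s["eef_rot"],s["opening"])
c=capture("side");crop(c,170,60,340,230,3.4,"s2.png")
E
```

```text
6.85 [1.58928579e-02 6.05919022e-01 1.15427992e+00 4.02264176e-05
 1.38220517e+00 1.42443947e+00] [672.66172276  47.29886171 374.06313391] [-3.13116922e+00 -2.54562470e-01  1.26783576e-03] 42.93082353478846
```

View pics/s2.png

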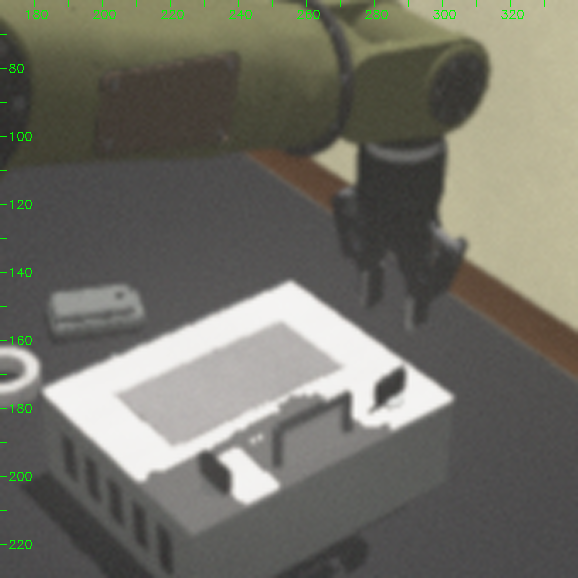

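The near wing now stands square to the hinge at (233,199), and the gripper is above the far wing at (289,174). I descend and grip the far wing.

Request:
move_arm(moves=[[0,0,-4,0],[0,0,-7,0],[0,0,-9,0],[0,0,-9,0],[0,0,-9,0]])

```text
time_s: 7.4
tcp_pos: [672.9, 47.2, 285.4]
eef_rot: [3.131, 0.252, 0.001]
contact_force: [-0.2, -0.9, 0.7]
opening: 42.7
```

Request:
move_arm(moves=[[0,0,0,0],[0,0,0,0],[0,0,0,0],[0,0,0,0],[0,0,0,0]], claw=1, newtons=40)

```text
time_s: 7.9
tcp_pos: [672.8, 47.6, 286.1]
eef_rot: [-3.131, -0.251, -0.003]
contact_force: [-0.4, 3.9, 6.8]
opening: 9.2
```

Request:
move_arm(moves=[[0,0.05,0,8],[0,0.05,0,16],[0,0.05,0,24],[0,0.05,0,32],[0,0.05,0,40],[0,0.05,0,48],[0,0.05,0,56],[0,0.05,0,64],[0,0.05,0,72],[0,0.05,0,80],[0,0.05,0,83],[0,0.05,0,83],[0,0.05,0,83]])

```text
time_s: 9.2
tcp_pos: [673.7, 46.5, 286.3]
eef_rot: [2.177, 2.257, 0.006]
contact_force: [15.9, -6.2, -1.4]
opening: 9.3
```

Request:
move_arm(moves=[[0,0,0,0],[0,0,0,0],[0,0,0,0],[0,0,3,0],[0,0,6,0],[0,0,9,0],[0,0,9,0]], claw=0.5)

```text
time_s: 9.9
tcp_pos: [672.7, 47.9, 379.7]
eef_rot: [2.176, 2.259, 0.008]
contact_force: [-0.4, 0.6, -0.2]
opening: 42.8
```

Request:
move_arm(moves=[[-10,-1.3,0,-90],[-10,-1.3,0,-90],[-10,-1.3,0,-90],[-10,-1.3,0,-90],[-10,-1.3,0,-90],[-10,-1.3,0,-90],[-10,-1.3,0,-90],[-10,-1.3,0,-90],[-10,-1.3,0,-90],[-10,-1.3,0,-90],[-10,-1.3,0,-90],[-10,-1.3,0,-90]])

```text
time_s: 11.1
tcp_pos: [572.6, 34.8, 374.2]
eef_rot: [-3.141, -0.057, 0.001]
contact_force: [0.2, -0.0, 0.7]
opening: 42.9
```

```bash
python3 - <<'E'
from h import *
s=sense();print(s["time_s"],s["q"],s["tcp_pos"],s["eef_rot"],s["opening"])
c=capture("side");crop(c,170,60,340,230,3.4,"s3.png")
np.set_printoptions(precision=1,suppress=True)
P,m=cloud(c);P=P[m]
B=(P[:,0]>380)&(P[:,0]<760)&(P[:,1]>0)&(P[:,1]<90)
H=P[B&(P[:,2]>116)&(P[:,2]<160)]
for a,b in((400,510),(510,640),(640,760)):
    K=H[(H[:,0]>a)&(H[:,0]<b)];K=K[K[:,2]>K[:,2].max()-10];print(K.min(0),K.max(0),K.mean(0))
E
```

```text
11.1 [-3.15397536e-03  3.77834049e-01  1.48955301e+00  1.91841049e-05
  1.27499676e+00  1.53124465e+00] [572.55490283  34.79566226 374.17817535] [-3.14103711e+00 -5.71607859e-02  1.24183588e-03] 42.85424755866173
[467.8  25.2 128.2] [479.5  65.  138.1] [472.3  42.8 133.8]
[528.7  28.4 142.9] [616.9  40.4 152.8] [571.   34.7 147.6]
[666.5  26.6 128.5] [678.3  68.7 137.2] [672.5  46.  133.2]
```

View pics/s3.png

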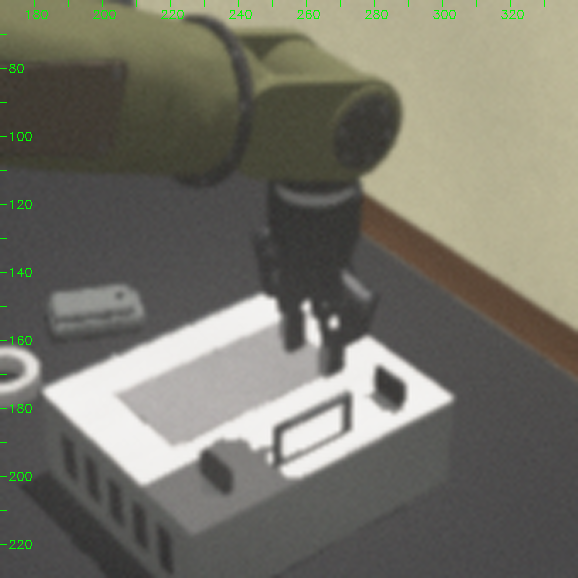

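Both wings are now square to the hinge, at (216,199) and (386,388 in the crop), and the gripper is over the handle. I grip the bar.

Request:
move_arm(moves=[[0,0,-4,0],[0,0,-7.5,0],[0,0,-7.5,0],[0,0,-7.5,0]])

```text
time_s: 11.55
tcp_pos: [572.9, 34.7, 300.4]
eef_rot: [-3.141, -0.061, 0.0]
contact_force: [0.1, 0.0, 1.2]
opening: 42.8
```

Request:
move_arm(moves=[[0,0,0,0],[0,0,0,0],[0,0,0,0],[0,0,0,0],[0,0,0,0]], claw=1, newtons=60)

```text
time_s: 12.05
tcp_pos: [572.9, 35.7, 301.6]
eef_rot: [-3.139, -0.059, -0.005]
contact_force: [-1.5, 10.5, 6.6]
opening: 7.8
```

```bash
python3 - <<'E'
import numpy as np
yaw=.021
for zh in(100,102.5):
  for deg in (10,20,30,40,50,60,70,80,90,92):
    t=np.radians(deg);h=145-zh
    y0,z0=-225,h
    r=np.array([-225*np.cos(t)+h*np.sin(t),225*np.sin(t)+h*np.cos(t)])-[y0,z0]
    print(zh,deg,np.round([-r[0]*np.sin(yaw)/10,r[0]/10,r[1]/10],2))
E
```

```text
100 10 [-0.02  1.12  3.84]
100 20 [-0.06  2.9   7.42]
100 30 [-0.11  5.26 10.65]
100 40 [-0.17  8.16 13.41]
100 50 [-0.24 11.48 15.63]
100 60 [-0.32 15.15 17.24]
100 70 [-0.4  19.03 18.18]
100 80 [-0.48 23.02 18.44]
100 90 [-0.57 27.   18.  ]
100 92 [-0.58 27.78 17.83]
102.5 10 [-0.02  1.08  3.84]
102.5 20 [-0.06  2.81  7.44]
102.5 30 [-0.11  5.14 10.68]
102.5 40 [-0.17  8.   13.47]
102.5 50 [-0.24 11.29 15.72]
102.5 60 [-0.31 14.93 17.36]
102.5 70 [-0.39 18.8  18.35]
102.5 80 [-0.48 22.78 18.65]
102.5 90 [-0.56 26.75 18.25]
102.5 92 [-0.58 27.53 18.09]
```

Request:
move_arm(moves=[[0,0.1,0,0],[0,0.3,1.2,0],[0,0.6,2.4,0],[0,1.1,3.8,0],[0,2.0,5.7,0],[-0.1,2.9,7.4,0],[-0.1,2.9,7.4,0]])

```text
time_s: 12.75
tcp_pos: [571.7, 64.6, 376.8]
eef_rot: [-3.141, -0.06, -0.007]
contact_force: [3.9, 0.0, 1.3]
opening: 7.6
```

```bash
python3 - <<'E'
from h import *
s=sense();print(s["time_s"],s["q"],s["tcp_pos"],s["eef_rot"],s["opening"])
c=capture("side");crop(c,170,60,340,230,3.4,"s4.png")
E
```

```text
12.75 [4.87950316e-02 3.78541333e-01 1.48235427e+00 3.07584291e-04
 1.27593672e+00 1.58123933e+00] [571.74198257  64.58498417 376.77223879] [-3.14057358 -0.06009175 -0.00745948] 7.605032281422045
```

View pics/s4.png

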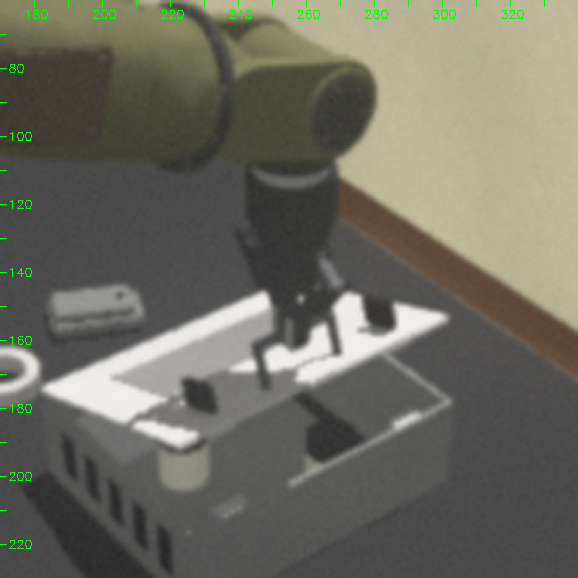

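The panel is lifting with the gripper on the handle, and jars show at (223,197) and (265,195) in image pixels. I continue the arc.

Request:
move_arm(moves=[[0,1.1,1.7,0],[0,2.3,3.25,0],[0,3.7,4.7,0],[-0.1,5.2,6.0,0],[-0.1,6.8,7.2,0],[-0.2,8.5,8.3,0],[-0.2,10.3,9.1,0],[-0.3,12.1,9.9,0],[-0.3,12.1,9.9,0]])

```text
time_s: 13.7
tcp_pos: [568.8, 185.0, 476.0]
eef_rot: [3.141, 0.058, 0.012]
contact_force: [6.5, -6.0, 17.2]
opening: 7.4
```

Request:
move_arm(moves=[[0,1.9,0.9,0],[-0.1,3.9,1.3,0],[-0.1,5.9,1.5,0],[-0.2,7.9,1.6,0],[-0.2,9.9,1.4,0],[-0.2,11.9,1.1,0],[-0.3,12.9,0.9,0],[-0.3,12.9,0.9,0],[-0.3,12.9,0.9,0]])

```text
time_s: 14.6
tcp_pos: [566.0, 313.6, 483.6]
eef_rot: [-3.138, -0.058, -0.01]
contact_force: [11.9, 4.0, 10.0]
opening: 7.7
```

```bash
python3 - <<'E'
from h import *
s=sense();print(s["time_s"],s["q"],s["tcp_pos"],s["eef_rot"],s["opening"])
c=capture("side");crop(c,130,20,360,240,2.6,"s5.png")
c=capture("top");crop(c,130,80,370,260,3.3,"t5.png")
E
```

```text
14.6 [ 4.49442111e-01  4.85952505e-01  1.08566326e+00 -1.67223281e-04
  1.56320297e+00  1.98307180e+00] [566.01503197 313.64935002 483.62552692] [-3.13835826 -0.05832892 -0.00976936] 7.702934244020907
```

View pics/s5.png

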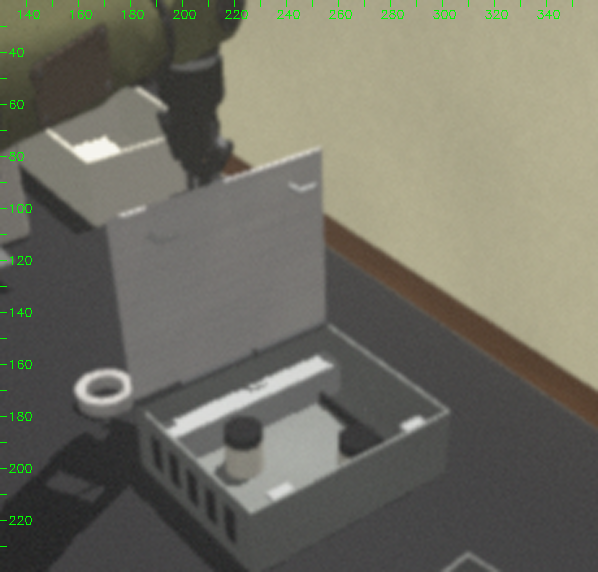

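View pics/t5.png

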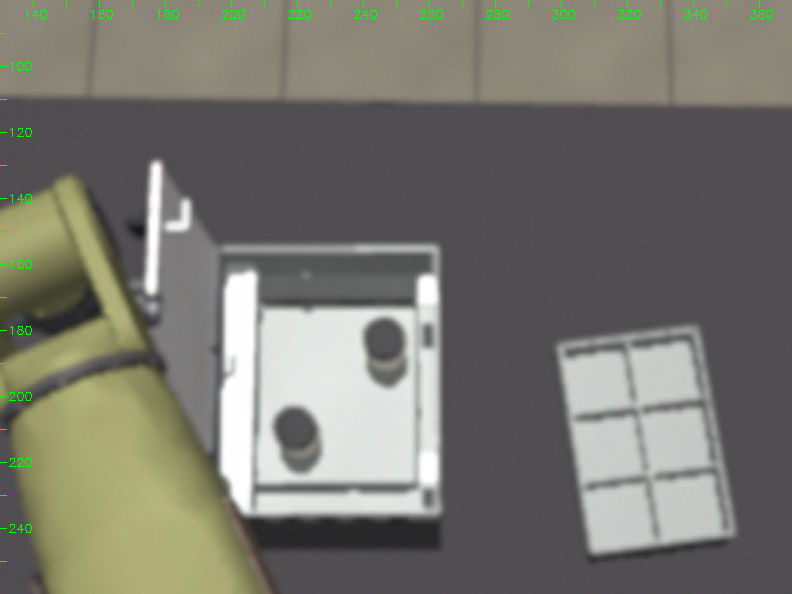

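Two jars are visible. The top view puts their caps at about (247,183) and (220,210) in image pixels, and the panel stands upright. I release the handle with a small opening and lift clear.

Request:
move_arm(moves=[[0,0,0,0],[0,0,0,0],[0,0,0,0],[0,0,3,0],[0,0,6,0],[0,0,9,0],[0,0,9,0]], claw=0.72)

```text
time_s: 15.4
tcp_pos: [564.9, 313.3, 576.0]
eef_rot: [-3.138, -0.058, -0.009]
contact_force: [0.1, -0.0, -0.2]
opening: 23.9
```

Request:
move_arm(moves=[[0,-5,0,0],[0,-10,0,0],[0,-15,0,0],[0,-20,0,0],[0,-25,0,0],[0,-30,0,0],[0,-35,0,0],[-3,-40,0,0],[-5,-45,0,0],[-5,-50,0,0],[-5,-52,0,0]], claw=0.25)

```text
time_s: 16.5
tcp_pos: [514.5, -209.1, 571.2]
eef_rot: [-3.141, -0.055, 0.001]
contact_force: [0.9, 0.3, 0.2]
opening: 64.4
```

```bash
python3 - <<'E'
from h import *
s=sense();print(s["time_s"],s["q"],s["tcp_pos"],s["eef_rot"],s["opening"])
c=capture("side");crop(c,160,20,350,230,2.8,"s6.png")
c=capture("top");crop(c,150,120,280,250,4.5,"t6.png")
E
```

```text
16.5 [-4.51957903e-01  2.50153110e-01  1.20643980e+00 -3.33288283e-04
  1.68569573e+00  1.08347756e+00] [ 514.53569254 -209.13398053  571.15803301] [-3.14108274e+00 -5.54816435e-02  1.21026078e-03] 64.38025319756208
```

View pics/s6.png

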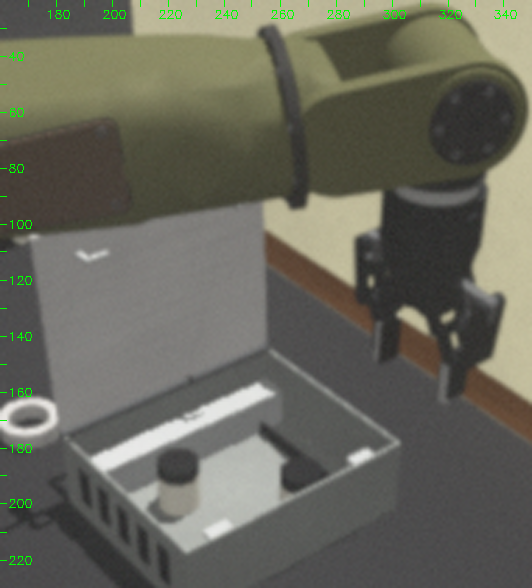

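View pics/t6.png

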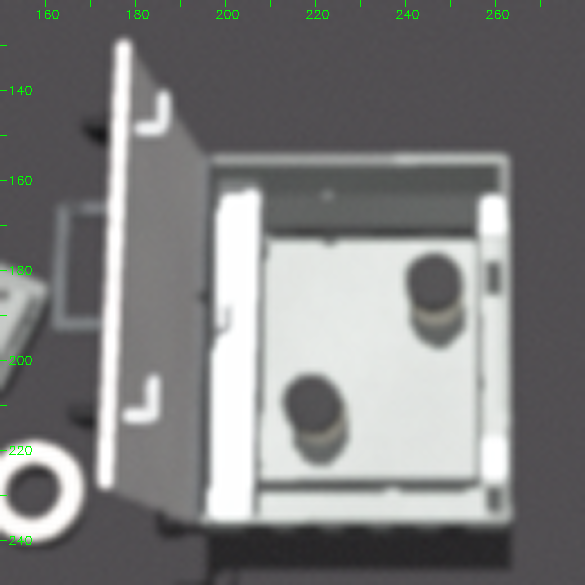

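```bash
python3 - <<'E'
from h import *
np.set_printoptions(precision=1,suppress=True)
c=capture("top");d=capture("side")
for n,a,b in (("far",(246.4,182.4),(267.9,187.5)),("near",(219.3,209.8),(223.6,184.5))):
    print(n,tri(c,a,d,b),atz(c,*a,70))
for nm,cc in(("top",c),("side",d)):
    P,m=cloud(cc);P=P[m]
    for n,x,y in(("far",610,62),("near",510,170)):
        K=P[(abs(P[:,0]-x)<50)&(abs(P[:,1]-y)<50)&(P[:,2]>60)&(P[:,2]<80)]
        r=cv2.minEnclosingCircle(K[:,:2].astype(np.float32)) if len(K) else 0
        print(nm,n,len(K),np.median(K,0),r)
# panel angle from top: edge points z>330
P,m=cloud(c);P=P[m];K=P[(P[:,2]>335)&(P[:,2]<360)&(P[:,1]>200)&(P[:,1]<300)];print("edge",K.min(0),K.max(0),K.mean(0))
E
```

```text
far (array([624.9,  69.9,  71.9]), np.float64(2.452727531490438)) [624.3  70.6  70. ]
near (array([519.6, 167.8,  71.9]), np.float64(2.277410862699347)) [518.8 168.5  70. ]
top far 137 [626.   72.1  68.4] ((626.3991088867188, 71.49945831298828), 24.945682525634766)
top near 143 [521.5 170.1  68.3] ((521.5887451171875, 170.57069396972656), 25.194942474365234)
side far 227 [621.   59.5  69.4] ((611.1281127929688, 45.2465934753418), 58.01548767089844)
side near 146 [519.2 168.9  69. ] ((522.454833984375, 170.72817993164062), 27.596036911010742)
edge [420.1 264.3 335. ] [719.3 289.1 354.2] [564.7 269.9 345.5]
```

Request:
move_arm(moves=[[11.1,28,-17,90],[11.1,28,-17,90],[11.1,28,-17,90],[11.1,28,-17,90],[11.1,28,-17,90],[11.1,28,-17,90],[11.1,28,-17,90],[11.1,28,-17,90],[11.1,28,-17,90],[11.1,28,-17,90],[11.1,28,-17,90],[11.1,28,-17,90]], claw=0.25)

```text
time_s: 17.9
tcp_pos: [626.3, 75.0, 401.5]
eef_rot: [-2.176, -2.265, 0.0]
contact_force: [-0.2, 0.9, -0.7]
opening: 64.2
```

```bash
python3 - <<'E'
from h import *
s=sense();print(s["time_s"],s["q"],s["tcp_pos"],s["eef_rot"],s["opening"])
c=capture("side");crop(c,160,60,350,250,3,"s7.png")
E
```

```text
17.9 [6.11709152e-02 4.84798195e-01 1.27356001e+00 1.00161185e-04
 1.38368184e+00 2.12886536e-02] [626.26754813  75.03283693 401.49365812] [-2.17646567e+00 -2.26500389e+00  4.12229504e-04] 64.23432683932833
```

View pics/s7.png

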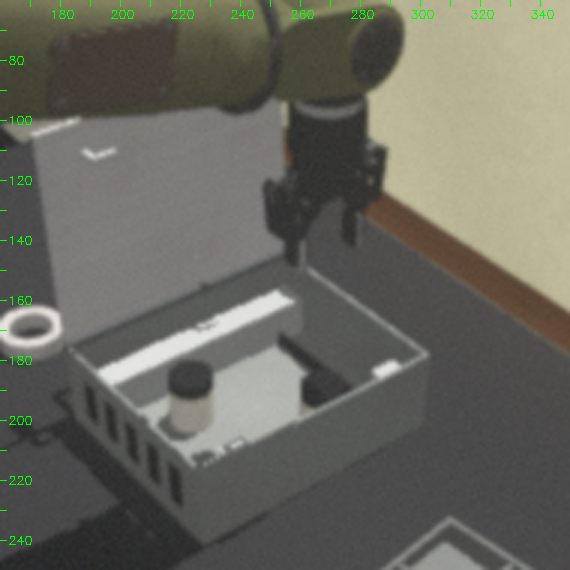

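The fingers are above the far jar at (265,195), and that jar hasn't moved. I settle the arm and read the pose.

Request:
move_arm(moves=[[0,0,-6,0],[0,0,-8,0],[0,0,-8,0],[0,0,-8,0]])

```text
time_s: 18.35
tcp_pos: [626.8, 74.1, 322.7]
eef_rot: [2.18, 2.261, 0.001]
contact_force: [-0.1, 0.2, 0.4]
opening: 64.1
```

Request:
move_arm(moves=[[-0.1,-0.3,0,0],[-0.1,-0.3,-4,0],[-0.1,-0.3,-8,0],[-0.1,-0.3,-10,0],[-0.1,-0.3,-11.4,0],[-0.1,-0.3,-11.4,0],[-0.1,-0.3,-11.4,0]])

```text
time_s: 19.05
tcp_pos: [626.2, 70.7, 209.4]
eef_rot: [2.179, 2.261, 0.003]
contact_force: [0.9, -0.4, 0.5]
opening: 63.8
```

Request:
move_arm(moves=[[0,0,0,0],[0,0,0,0],[0,0,0,0],[0,0,0,0]], claw=1, newtons=40)

```text
time_s: 19.45
tcp_pos: [626.2, 70.7, 209.8]
eef_rot: [2.178, 2.261, 0.004]
contact_force: [-1.2, 0.5, 7.0]
opening: 49.3
```

Request:
move_arm(moves=[[0,0,3,0],[0,0,7,0],[0,0,11,0],[0,0,14,0],[0,0,14,0],[-2,-4,14,0],[-3,-9,14,0],[-4,-14,14,0],[-6,-19,14,0],[-7,-24,14,0],[-9,-29,14,0],[-9.9,-32,14,0],[-9.9,-34,14,0],[-9.9,-34,14,0],[-9.9,-34,14,0]])

```text
time_s: 20.95
tcp_pos: [526.9, -268.9, 347.4]
eef_rot: [-2.18, -2.262, -0.0]
contact_force: [0.5, 0.1, -0.8]
opening: 48.8
```

```bash
python3 - <<'E'
from h import *
np.set_printoptions(precision=1,suppress=True)
s=sense();print(s["time_s"],s["q"],s["tcp_pos"],s["eef_rot"],s["opening"])
c=capture("side");crop(c,180,40,380,320,2.1,"s8.png")
d=capture("top")
for n,cc in(("top",d),("side",c)):
    P,m=cloud(cc);P=P[m]
    B=(P[:,0]>370)&(P[:,0]<680)&(P[:,1]>-360)&(P[:,1]<-110)&(P[:,2]>15)&(P[:,2]<34)
    print(n,cv2.minAreaRect(P[B][:,:2].astype(np.float32)))
E
```

```text
20.95 [-0.5  0.4  1.5  0.   1.2 -0.6] [ 526.9 -268.9  347.4] [-2.2 -2.3 -0. ] 48.80729497823678
top ((531.7008056640625, -227.77835083007812), (225.04774475097656, 164.68035888671875), 8.210973739624023)
side ((521.3052368164062, -227.42178344726562), (249.75369262695312, 168.10311889648438), 8.389147758483887)
```

View pics/s8.png

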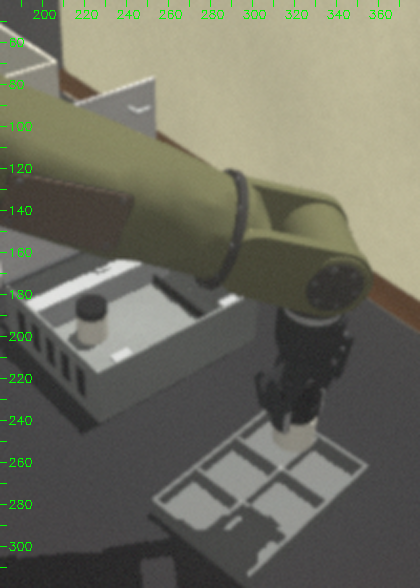

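The jar is held above the crate, and the crate is unmoved with its corners as before. I lower it to just above the cell floor.

Request:
move_arm(moves=[[0,0,-4,0],[0,0,-8,0],[0,0,-11,0],[0,0,-12.5,0],[0,0,-13.4,0],[0,0,-13.7,0],[0,0,-13.7,0],[0,0,-13.7,0]])

```text
time_s: 21.85
tcp_pos: [527.0, -269.4, 212.0]
eef_rot: [2.178, 2.261, 0.001]
contact_force: [-0.2, -0.1, -0.2]
opening: 48.7
```

Request:
move_arm(moves=[[0,0,-0.2,0],[0,0,-0.25,0],[0,0,-0.25,0]])

```text
time_s: 22.15
tcp_pos: [526.8, -269.4, 208.8]
eef_rot: [2.179, 2.262, 0.0]
contact_force: [-1.2, 0.6, 4.3]
opening: 48.9
```

Request:
move_arm(moves=[[0,0,0,0],[0,0,0,0],[0,0,0,0],[0,0,0,0],[0,0,3,0],[0,0,7,0],[0,0,11,0],[0,0,15,0],[0,0,15,0]], claw=0.3)

```text
time_s: 23.05
tcp_pos: [527.0, -269.4, 364.1]
eef_rot: [2.174, 2.256, 0.003]
contact_force: [0.8, 0.9, -0.1]
opening: 59.9
```

Request:
move_arm(moves=[[1,5,4,0],[0,10,4,0],[0,15,4,0],[0,20,4,0],[0,22,4,0],[0,22,4,0],[0,22,4,0]])

```text
time_s: 23.75
tcp_pos: [526.7, -48.9, 397.8]
eef_rot: [-2.178, -2.264, 0.001]
contact_force: [0.1, -0.3, -0.2]
opening: 60.0
```

```bash
python3 - <<'E'
from h import *
np.set_printoptions(precision=1,suppress=True)
s=sense();print(s["time_s"],s["q"],s["tcp_pos"],s["eef_rot"],s["opening"])
c=capture("side");crop(c,180,90,380,320,2.5,"s9.png")
d=capture("top");crop(d,150,120,370,260,3.6,"t9.png")
E
```

```text
23.75 [-0.2  0.3  1.6 -0.   1.3 -0.2] [526.7 -48.9 397.8] [-2.2 -2.3  0. ] 59.95271239960132
```

View pics/s9.png

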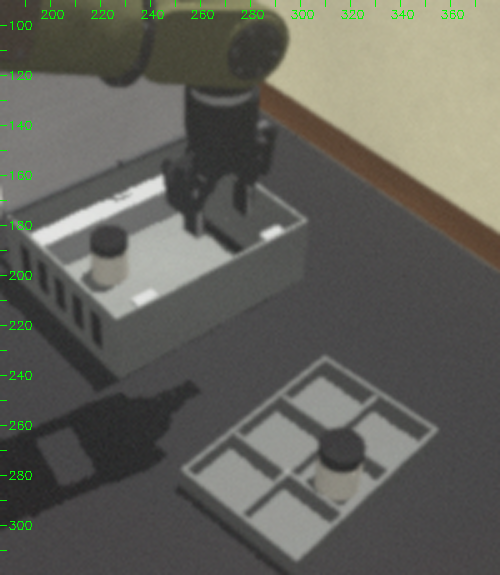

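View pics/t9.png

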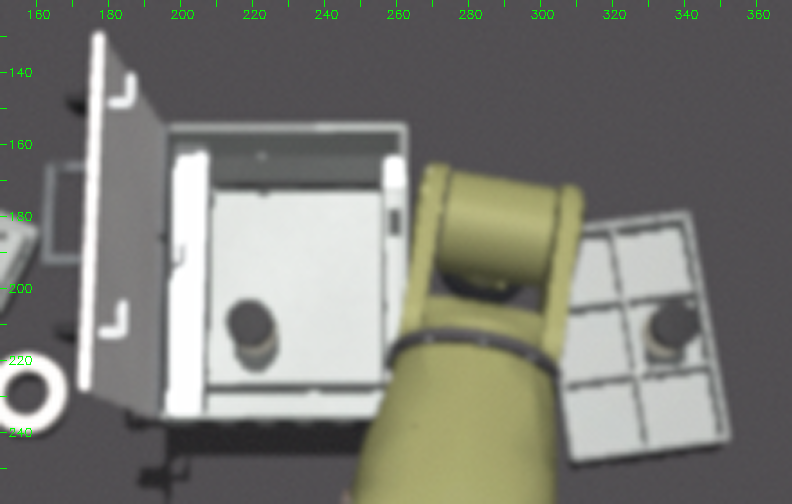

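Jar 1 stands upright in the middle-right cell, and the second jar is still at (219.4,209.4). I go for it next.

Request:
move_arm(moves=[[0,5,0,0],[0,10,0,0],[-0.3,15,0,0],[-0.6,19,-4,0],[-0.6,21.8,-8,0],[-0.6,21.8,-8,0],[-0.6,21.8,-8,0]])

```text
time_s: 24.55
tcp_pos: [521.0, 168.3, 317.2]
eef_rot: [-2.179, -2.262, 0.003]
contact_force: [0.7, 0.1, 0.6]
opening: 60.0
```

```bash
python3 - <<'E'
from h import *
s=sense();print(s["time_s"],s["tcp_pos"],s["opening"])
c=capture("side");crop(c,160,60,350,250,3,"s10.png")
E
```

```text
24.55 [520.9815726  168.28306984 317.21369695] 59.9950037467434
```

View pics/s10.png

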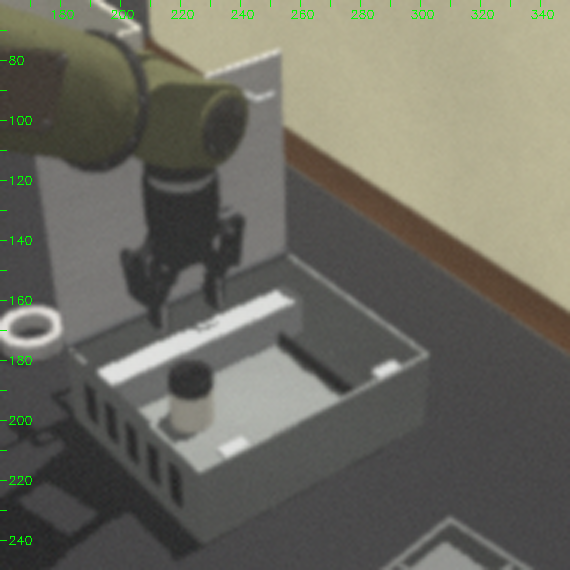

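The open fingers straddle the jar at (223,190) from above. I descend and grip it.

Request:
move_arm(moves=[[0,0,-4,0],[0,0,-7,0],[0,0,-9,0],[0,0,-10.9,0],[0,0,-10.9,0],[0,0,-10.9,0]])

```text
time_s: 25.2
tcp_pos: [521.5, 167.8, 210.8]
eef_rot: [2.181, 2.26, 0.002]
contact_force: [-0.6, 0.7, -0.1]
opening: 59.7
```

Request:
move_arm(moves=[[0,0,0,0],[0,0,0,0],[0,0,0,0],[0,0,0,0]], claw=1, newtons=40)

```text
time_s: 25.6
tcp_pos: [521.4, 168.3, 211.3]
eef_rot: [2.179, 2.26, 0.004]
contact_force: [0.1, -3.3, 6.1]
opening: 48.8
```

Request:
move_arm(moves=[[0,0,3,0],[0,0,7,0],[0,0,11,0],[0,0,14,0],[0,0,14,0],[1,-4,14,0],[2,-9,14,0],[3,-14,14,0],[4,-19,14,0],[5,-24,14,0],[6,-29,14,0],[7.3,-33,14,0],[7.3,-34.7,14,0],[7.3,-34.7,14,0],[7.3,-34.7,14,0]])

```text
time_s: 27.1
tcp_pos: [593.4, -177.9, 349.0]
eef_rot: [-2.18, -2.262, 0.0]
contact_force: [-0.0, 0.5, -1.6]
opening: 49.1
```

Request:
move_arm(moves=[[0,0,-4,0],[0,0,-8,0],[0,0,-11,0],[0,0,-12.5,0],[0,0,-13.4,0],[0,0,-13.7,0],[0,0,-13.7,0],[0,0,-13.7,0]])

```text
time_s: 27.9
tcp_pos: [594.0, -178.3, 213.5]
eef_rot: [2.178, 2.261, 0.001]
contact_force: [0.4, 0.4, -1.6]
opening: 49.3
```

Request:
move_arm(moves=[[0,0,-0.2,0],[0,0,-0.3,0],[0,0,-0.3,0]])

```text
time_s: 28.2
tcp_pos: [593.8, -178.4, 210.4]
eef_rot: [2.179, 2.261, 0.001]
contact_force: [-3.5, 0.5, 7.1]
opening: 49.0
```

Request:
move_arm(moves=[[0,0,0,0],[0,0,0,0],[0,0,0,0],[0,0,0,0],[0,0,3,0],[0,0,7,0],[0,0,11,0],[0,0,15,0],[0,0,15,0]], claw=0.3)

```text
time_s: 29.1
tcp_pos: [594.0, -178.4, 365.3]
eef_rot: [2.174, 2.256, 0.006]
contact_force: [-0.2, 0.1, 0.2]
opening: 59.7
```

Request:
move_arm(moves=[[0,5,5,-8],[0,10,10,-16],[-2,14,15,-24],[-2.7,17,20,-32],[-2.7,17,21,-40],[-2.7,17,21,-48],[-2.7,17,21,-56],[-2.7,17,21,-64],[-2.7,17,21,-72],[-2.7,17,21,-80],[-2.7,17,21,-88],[-2.7,17,21,-89],[-2.7,17,21,-89],[-2.7,17,21,-89]], claw=0.72)

```text
time_s: 30.5
tcp_pos: [566.8, -8.3, 568.9]
eef_rot: [-3.14, -0.091, 0.0]
contact_force: [-0.9, 0.2, 0.2]
opening: 23.6
```

```bash
python3 - <<'E'
from h import *
np.set_printoptions(precision=1,suppress=True)
s=sense();print(s["time_s"],s["q"],s["tcp_pos"],s["eef_rot"],s["opening"])
c=capture("side");crop(c,130,20,380,320,1.9,"s11.png")
d=capture("top");crop(d,130,110,370,260,3.3,"t11.png")
P,m=cloud(d);P=P[m]
K=P[(P[:,2]>335)&(P[:,2]<360)&(P[:,1]>240)&(P[:,1]<300)];print("edge",K.min(0),K.max(0),K.mean(0))
K=P[(P[:,2]>200)&(P[:,2]<345)&(P[:,1]>275)&(P[:,1]<340)&(P[:,0]>500)&(P[:,0]<640)];print("handle",len(K),K.min(0),K.max(0),K.mean(0))
E
```

```text
30.5 [-0.1  0.3  1.2  0.   1.7  1.4] [566.8  -8.3 568.9] [-3.1 -0.1  0. ] 23.635108633191525
edge [420.  264.6 335. ] [717.5 295.2 352.2] [564.3 270.  345.6]
handle 156 [525.8 279.  318.2] [614.4 317.3 331.3] [571.3 304.1 326. ]
```

View pics/s11.png

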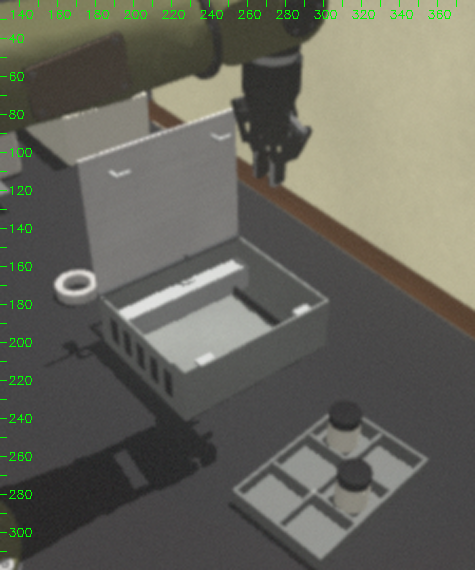

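View pics/t11.png

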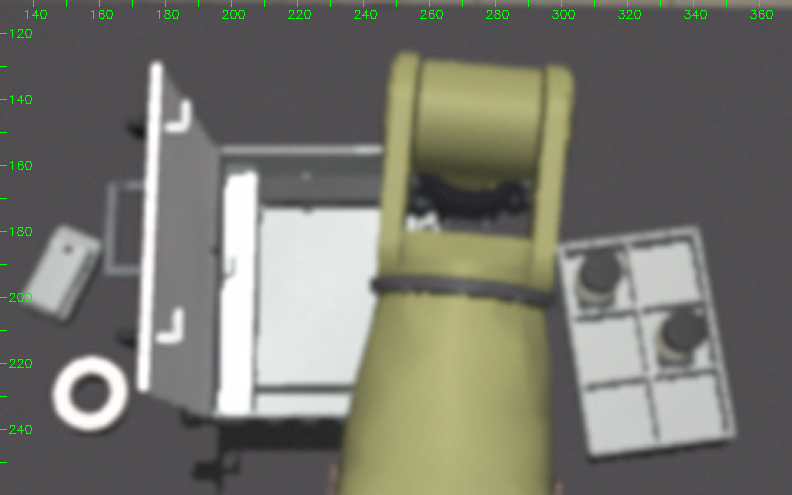

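Both jars stand upright in separate cells, at (313,195) and (337,212) in the top view, and the unit is empty. Now I go back to the handle.

Request:
move_arm(moves=[[0,5,0.3,0],[0,10,0.3,0],[0,15,0.3,0],[0,20,0.3,0],[0,25,0.3,0],[0,29,0.3,0],[-0.2,32.1,0.3,0],[-0.2,32.1,0.3,0],[-0.2,32.1,0.3,0],[-0.2,32.1,0.3,0]])

```text
time_s: 31.6
tcp_pos: [564.8, 311.9, 572.3]
eef_rot: [3.14, 0.085, 0.0]
contact_force: [-0.2, -0.2, -0.7]
opening: 24.5
```

```bash
python3 - <<'E'
from h import *
np.set_printoptions(precision=2,suppress=True)
s=sense();print(s["time_s"],s["q"],s["tcp_pos"],s["eef_rot"],s["opening"])
c=capture("side");crop(c,100,0,300,180,3.3,"s12.png")
E
```

```text
31.6 [ 0.45  0.48  0.89 -0.    1.77  1.96] [564.85 311.86 572.35] [3.14 0.09 0.  ] 24.471414900467636
```

View pics/s12.png

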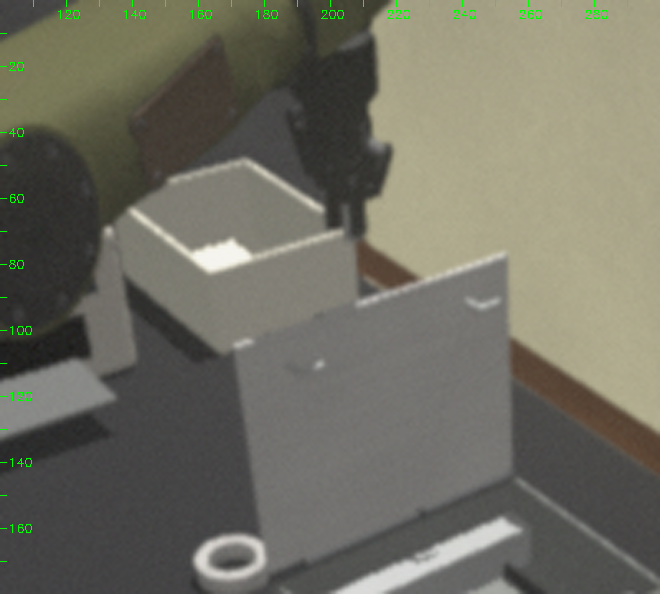

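The gripper is above the panel's handle at about (205,70), with its fingers narrowed. I descend onto the bar.

Request:
move_arm(moves=[[0,0.15,0,0],[0,0.15,-3,0],[0,0.15,-5,0],[0,0.15,-7,0],[0,0.15,-8.9,0],[0,0.15,-8.9,0],[0,0.15,-8.9,0]])

```text
time_s: 32.35
tcp_pos: [564.8, 313.8, 484.1]
eef_rot: [-3.14, -0.085, -0.001]
contact_force: [0.1, -0.5, 0.5]
opening: 23.8
```

Request:
move_arm(moves=[[0,0,0,0],[0,0,0,0],[0,0,0,0],[0,0,0,0]], claw=1, newtons=60)

```text
time_s: 32.75
tcp_pos: [564.6, 314.0, 484.8]
eef_rot: [-3.14, -0.085, -0.004]
contact_force: [0.9, 0.1, 6.1]
opening: 7.7
```

Request:
move_arm(moves=[[0,-1,0.1,0],[0,-2.9,0.3,0],[0.1,-4.9,0.4,0],[0.1,-6.9,0.35,0],[0.2,-8.9,0.15,0],[0.2,-10.85,-0.3,0],[0.3,-12.75,-0.8,0],[0.3,-14.6,-1.5,0],[0.3,-16.4,-2.45,0],[0.4,-18.1,-3.5,0],[0.4,-19.7,-4.7,0],[0.4,-19.7,-4.7,0]])

```text
time_s: 33.95
tcp_pos: [569.1, 115.0, 435.3]
eef_rot: [3.139, 0.082, 0.001]
contact_force: [6.1, -5.4, 1.0]
opening: 7.8
```

Request:
move_arm(moves=[[0,-1.5,-1.35,0],[0,-2.9,-2.8,0],[0.1,-4.15,-4.4,0],[0.1,-5.25,-6.05,0],[0.1,-6.2,-7.85,0],[0.2,-7.0,-9.65,0],[0.2,-7.6,-11.55,0],[0.2,-8.0,-12.75,0],[0.2,-8.1,-13.4,0],[0.2,-8.1,-13.6,0],[0.2,-8.1,-13.6,0]])

```text
time_s: 35.05
tcp_pos: [571.0, 36.0, 301.1]
eef_rot: [3.14, 0.085, 0.003]
contact_force: [0.6, -0.0, 8.7]
opening: 7.8
```

Request:
move_arm(moves=[[0,0,-0.2,0],[0,0,-0.2,0],[0,0,-0.2,0]])

```text
time_s: 35.35
tcp_pos: [570.9, 36.1, 300.9]
eef_rot: [3.14, 0.086, 0.005]
contact_force: [-7.9, 0.4, 25.6]
opening: 7.4
```

Request:
move_arm(moves=[[0,0,0,0],[0,0,0,0],[0,0,0,0],[0,0,3,0],[0,0,6,0],[0,0,8,0],[0,0,8,0],[0,0,8,0]], claw=0.5)

```text
time_s: 36.15
tcp_pos: [570.6, 36.2, 377.5]
eef_rot: [3.14, 0.086, -0.001]
contact_force: [-0.3, 0.0, -0.2]
opening: 42.4
```

```bash
python3 - <<'E'
from h import *
np.set_printoptions(precision=1,suppress=True)
s=sense();print(s["time_s"],s["q"],s["tcp_pos"],s["eef_rot"],s["opening"])
c=capture("side");crop(c,170,60,340,230,3.4,"s13.png")
P,m=cloud(c);P=P[m]
B=(P[:,0]>380)&(P[:,0]<760)&(P[:,1]>0)&(P[:,1]<90)
H=P[B&(P[:,2]>116)&(P[:,2]<160)]
for a,b in((400,510),(510,640),(640,760)):
    K=H[(H[:,0]>a)&(H[:,0]<b)];K=K[K[:,2]>K[:,2].max()-10];print(K.min(0),K.max(0),K.mean(0))
Q=P[(P[:,0]>430)&(P[:,0]<710)&(P[:,1]>15)&(P[:,1]<250)&(P[:,2]>90)&(P[:,2]<112)]
print(np.linalg.lstsq(np.c_[Q[:,:2],np.ones(len(Q))],Q[:,2],rcond=None)[0]*[1000,1000,1])
E
```

```text
36.15 [-0.   0.4  1.5 -0.   1.3  1.5] [570.6  36.2 377.5] [ 3.1  0.1 -0. ] 42.443139260012785
[467.9  20.2 127.7] [479.5  64.  137.3] [472.7  41.2 132.8]
[527.9  29.9 142.7] [616.1  41.4 152.5] [571.7  34.6 147.3]
[668.   25.9 129.4] [677.8  65.4 138.7] [672.3  46.6 133.6]
[ -1.8   3.6 105.4]
```

View pics/s13.png

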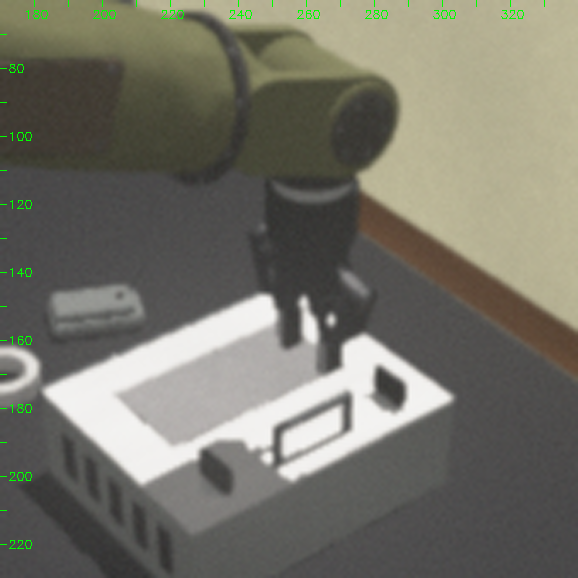

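The panel lies flat, with a tilt of about 0.004 rad in depth, and both wings are still unlocked. Next I go to the far wing.

Request:
move_arm(moves=[[10.3,1.0,0,89],[10.3,1.0,0,89],[10.3,1.0,0,89],[10.3,1.0,0,89],[10.3,1.0,0,89],[10.3,1.0,0,89],[10.3,1.0,0,89],[10.3,1.0,0,89],[10.3,1.0,0,89],[10.3,1.0,0,89],[10.3,1.0,0,89],[10.3,1.0,0,89],[10.3,1.0,0,89]])

```text
time_s: 37.5
tcp_pos: [673.7, 46.2, 377.0]
eef_rot: [-2.181, -2.259, 0.002]
contact_force: [-0.4, -0.0, -0.4]
opening: 43.1
```

Request:
move_arm(moves=[[0,0,-4,0],[0,0,-7,0],[0,0,-9,0],[0,0,-9,0],[0,0,-9,0]])

```text
time_s: 38.0
tcp_pos: [673.8, 46.2, 288.7]
eef_rot: [2.181, 2.261, 0.0]
contact_force: [-0.3, -0.4, 0.7]
opening: 42.9
```

Request:
move_arm(moves=[[0,0,-0.3,0],[0,0,-0.3,0],[0,0,-0.3,0],[0,0,-0.3,0],[0,0,-0.3,0]], claw=1, newtons=40)

```text
time_s: 38.5
tcp_pos: [674.2, 46.2, 286.5]
eef_rot: [2.178, 2.26, 0.005]
contact_force: [8.6, 1.7, -1.2]
opening: 9.0
```

Request:
move_arm(moves=[[0,0,0,-8],[0,0,0,-16],[0,0,0,-24],[0,0,0,-32],[0,0,0,-40],[0,0,0,-48],[0,0,0,-56],[0,0,0,-64],[0,0,0,-72],[0,0,0,-80],[0,0,0,-87],[0,0,0,-92],[0,0,0,-92],[0,0,0,-92]])

```text
time_s: 39.9
tcp_pos: [673.4, 47.7, 286.3]
eef_rot: [-3.139, -0.006, 0.001]
contact_force: [-8.1, 10.0, 4.6]
opening: 8.6
```

```bash
python3 - <<'E'
from h import *
s=sense();print(s["time_s"],s["q"],s["tcp_pos"],s["eef_rot"],s["opening"],s["wrist_torque"],s["contact_force"])
E
```

```text
39.9 [0.01626429 0.68376542 1.23830061 0.00238941 1.21991967 1.58264358] [673.35994547  47.71775809 286.25693521] [-3.13934959e+00 -5.64345691e-03  6.66387979e-04] 8.567729779610017 [1.89173438 1.22046421 0.41616131] [-8.05044303 10.03545369  4.58194778]
```

Torque of 0.42 N m shows the wing is at its stop. I release it and go to the near wing.

Request:
move_arm(moves=[[0,0,0,0],[0,0,0,0],[0,0,0,0],[0,0,3,0],[0,0,6,0],[0,0,9,0],[0,0,9,0],[0,0,9,0]], claw=0.5)

```text
time_s: 40.7
tcp_pos: [673.6, 46.0, 375.6]
eef_rot: [3.142, 0.003, 0.002]
contact_force: [-0.3, -0.1, -1.3]
opening: 42.8
```

Request:
move_arm(moves=[[-19.9,-0.4,0,91.5],[-19.9,-0.4,0,91.5],[-19.9,-0.4,0,91.5],[-19.9,-0.4,0,91.5],[-19.9,-0.4,0,91.5],[-19.9,-0.4,0,91.5],[-19.9,-0.4,0,91.5],[-19.9,-0.4,0,91.5],[-19.9,-0.4,0,91.5],[-19.9,-0.4,0,91.5],[-19.9,-0.4,0,91.5],[-19.9,-0.4,0,91.5],[-19.9,-0.4,0,91.5]])

```text
time_s: 42.0
tcp_pos: [474.6, 42.1, 374.5]
eef_rot: [-2.193, -2.249, 0.001]
contact_force: [-0.2, 0.2, 0.2]
opening: 42.6
```

Request:
move_arm(moves=[[0,0,-4,0],[0,0,-7,0],[0,0,-9,0],[0,0,-9,0],[0,0,-9,0]])

```text
time_s: 42.5
tcp_pos: [474.9, 42.2, 285.6]
eef_rot: [-2.191, -2.251, 0.0]
contact_force: [-0.1, -0.1, 0.8]
opening: 42.6
```

Request:
move_arm(moves=[[0,0,0,0],[0,0,0,0],[0,0,0,0],[0,0,0,0],[0,0,0,0]], claw=1, newtons=40)

```text
time_s: 43.0
tcp_pos: [474.9, 42.2, 286.2]
eef_rot: [2.189, 2.251, 0.002]
contact_force: [-0.6, -0.2, 7.1]
opening: 9.0
```

Request:
move_arm(moves=[[0,0.1,0,-8],[0,0.1,0,-16],[0,0.1,0,-24],[0,0.1,0,-32],[0,0.1,0,-40],[0,0.1,0,-48],[0,0.1,0,-56],[0,0.1,0,-64],[0,0.1,0,-72],[0,0.1,0,-80],[0,0.1,0,-87],[0,0.1,0,-92],[0,0.1,0,-92],[0,0.1,0,-92]])

```text
time_s: 44.4
tcp_pos: [473.9, 43.8, 286.1]
eef_rot: [-3.141, 0.009, 0.004]
contact_force: [-17.7, 7.0, 18.9]
opening: 9.2
```

```bash
python3 - <<'E'
from h import *
s=sense();print(s["time_s"],s["q"],s["tcp_pos"],s["eef_rot"],s["opening"],s["wrist_torque"],s["contact_force"])
E
```

```text
44.4 [1.50711570e-02 2.78683211e-01 1.84987735e+00 1.23048020e-03
 1.01575681e+00 1.59082403e+00] [473.92119993  43.82191443 286.07526791] [-3.14058046  0.00880371  0.00430675] 9.241368967200176 [1.18109293 2.86610457 0.61673157] [-17.69739403   6.99684616  18.85657222]
```

Request:
move_arm(moves=[[0,0,0,0],[0,0,0,0],[0,0,0,0],[0,0,3,0],[0,0,6,0],[0,0,9,0],[0,0,13,0],[0,0,17,0],[-3,0,20,0],[-5,5,20,0],[-8,10,20,0],[-10,15,20,0],[-12,20,20,0],[-14,25,20,0],[-16,30,20,0],[-16,35,20,0],[-16,35,20,0],[-16,35,20,0]], claw=0.5)

```text
time_s: 46.2
tcp_pos: [313.9, 395.7, 484.4]
eef_rot: [3.141, -0.005, -0.001]
contact_force: [0.4, -1.5, -0.1]
opening: 42.8
```

```bash
python3 - <<'E'
from h import *
np.set_printoptions(precision=2,suppress=True)
s=sense();print(s["time_s"],s["q"],s["tcp_pos"],s["opening"])
c=capture("side");crop(c,150,120,380,320,2.6,"s14.png")
d=capture("top");crop(d,130,110,370,270,3.3,"t14.png")
for n,cc in(("side",c),("top",d)):
    P,m=cloud(cc);P=P[m]
    H=P[(P[:,0]>380)&(P[:,0]<760)&(P[:,1]>0)&(P[:,1]<90)&(P[:,2]>116)&(P[:,2]<160)]
    for a,b in((400,510),(640,760)):
        K=H[(H[:,0]>a)&(H[:,0]<b)];K=K[K[:,2]>K[:,2].max()-10];print(n,K.min(0),K.max(0),K.mean(0),np.polyfit(K[:,0],K[:,1],1)[0])
    Q=P[(P[:,0]>430)&(P[:,0]<710)&(P[:,1]>15)&(P[:,1]<250)&(P[:,2]>90)&(P[:,2]<112)]
    print(np.linalg.lstsq(np.c_[Q[:,:2],np.ones(len(Q))],Q[:,2],rcond=None)[0]*[1000,1000,1])
    for x,y in((527,-269),(594,-179)):
        K=P[(abs(P[:,0]-x)<35)&(abs(P[:,1]-y)<35)&(P[:,2]>61)&(P[:,2]<80)];print(n,"jar",len(K),K.mean(0),K[:,2].std(),cv2.minEnclosingCircle(K[:,:2].astype(np.float32)))
E
```

```text
46.2 [0.83 0.15 1.52 0.   1.47 2.4 ] [313.92 395.7  484.39] 42.79796132852437
side [454.55  35.88 127.16] [491.92  49.02 137.08] [472.54  43.04 132.77] -0.03183373665142739
side [654.29  41.88 127.08] [690.93  56.18 135.96] [672.46  47.51 131.73] -0.022898550167366267
[ -1.76   3.96 105.4 ]
side jar 234 [ 537.02 -276.45   67.86] 2.2936518469776166 ((537.2645263671875, -274.07794189453125), 27.01614761352539)
side jar 198 [ 590.38 -176.36   67.95] 2.471639519755072 ((590.5712890625, -172.97030639648438), 27.32828712463379)
top [453.56  38.65 129.87] [492.21  46.19 138.32] [473.73  42.38 132.82] 0.01568558898055143
top [655.08  41.93 128.51] [693.93  49.69 138.26] [673.36  46.13 133.2 ] 0.02601742733152436
[  0.15   1.62 103.66]
top jar 138 [ 538.24 -275.82   67.14] 2.4066301390177762 ((538.94873046875, -275.9920654296875), 24.616804122924805)
top jar 137 [ 592.06 -175.57   67.47] 2.630846274498347 ((592.513427734375, -175.59329223632812), 24.74823570251465)
```

View pics/s14.png

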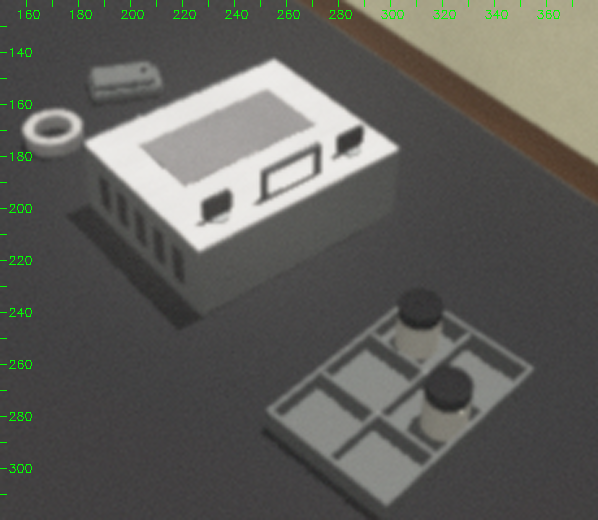

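View pics/t14.png

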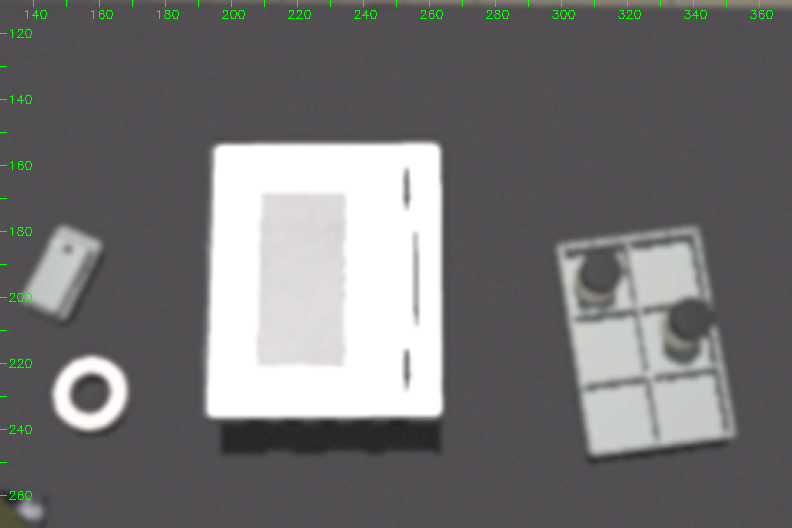

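Panel, wings, mouse and tape look right. The first jar has shifted about 12 mm inside its cell, its cap now at (338,207), so I check whether it leans.

```bash
python3 - <<'E'
from h import *
np.set_printoptions(precision=3,suppress=True)
C={n:[capture(n) for _ in range(3)] for n in("side","top")}
for n in C:
  for x,y in((538.5,-275.5),(592,-175.5)):
    K=[]
    for c in C[n]:
        P,m=cloud(c);P=P[m];K.append(P[(np.hypot(P[:,0]-x,P[:,1]-y)<21)&(P[:,2]>58)&(P[:,2]<80)])
    K=np.concatenate(K);print(n,x,len(K),np.linalg.lstsq(np.c_[K[:,:2]-[x,y],np.ones(len(K))],K[:,2],rcond=None)[0])
crop(C["side"][0],280,210,370,320,5.3,"s15.png");crop(C["top"][0],290,165,365,250,6,"t15.png")
E
```

```text
side 538.5 459 [ 0.022  0.01  68.299]
side 592 378 [ 0.035  0.032 68.283]
top 538.5 301 [ 0.013 -0.013 67.497]
top 592 289 [-0.018 -0.014 67.476]
```

View pics/s15.png

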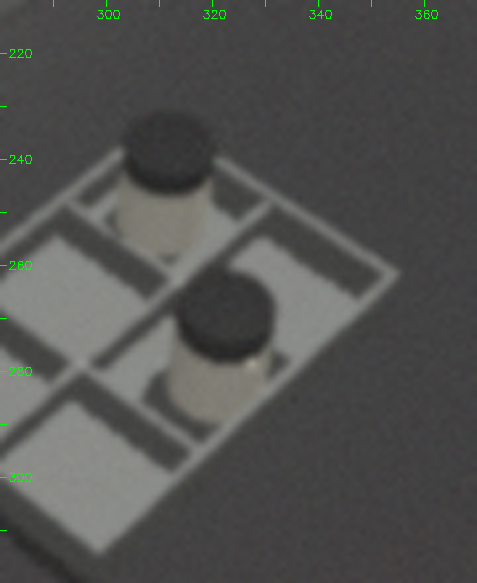

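View pics/t15.png

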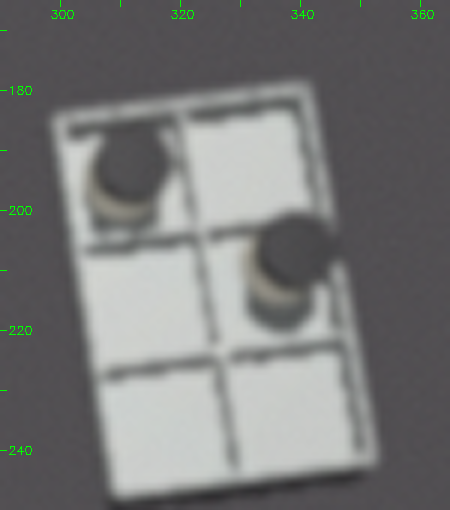

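The close-ups show both caps level (fitted tilt under about 0.05 rad) at the same height. So both jars stand on the crate floor, and the shifted one is still in its own cell. I hand in.

```bash
python3 -c "
from bench import *
print(finish_job())"
```

```text
the job is handed in; nothing more can be done
None
```

The job is handed in after about 46 s of robot time. I unlocked both fasteners, swung the panel upright, moved the two jars that were inside into separate crate cells, then shut the panel and locked both fasteners again.

**Last checks:**
- **Panel:** it lies flat to within about 0.004 rad.
- **Fasteners:** both wings line up with the hinge to within about 0.05 rad. Each was turned back until it pushed against its stop.
- **Jars:** both caps are level and at equal height, about 68 mm (69 mm expected), so both jars stand on the crate floor.
- **Other items:** the mouse and tape look unmoved in the last pictures. The screwdriver was outside the last crops. I did not check it again, but the arm never went near it.

**Disagreement:** the first jar ended about 12 mm from where I set it down, so it seems to have been knocked while the arm was elsewhere. It is still upright in its own cell, so I left it there.

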